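# Book a scrap core on the red tally counter

## Robot

A 6-joint arm with a two-finger parallel gripper is mounted at the origin on a cart in front of the work surface, level with it; the furniture and walls round the work are solid. World frame = base frame: x ahead of the robot, y to its left, z up, the work surface at z = 0. Lengths are in mm, angles in rad, forces in N, time in s.
With the tool pointing down it reaches from about 325 to 850 mm from the base axis. Payload 4.4 kg.
Tool frame: the origin (TCP) lies midway between the tips of the shut fingers; the grasp point (between the pads) lies 19 mm behind it; y points along the fingers, z is the direction in which the jaws open and shut, and the axes are right-handed (so a half turn about y gives the same grasp; the last joint's range is limited). The gripper opens to 94 mm and grips with 3 to 60 N. Pads are 16 mm wide; open, the fingers measure 119 mm over their backs; the gripper's body (75 mm by 177 mm) begins 78 mm behind the grasp point.
Start: joints at [-0.15, 0.207, 1.542, -0, 1.393, -0.15], TCP at [575.002, -0.012, 205.447] pointing down, gripper open.
Joint ranges: [-2.73, 2.73], [-0.86, 2.22], [0.23, 2.46], [-1.11, 4.25], [0.08, 2.63], [-2.82, 2.82]. Speed limits (rad/s): [2.79, 2.79, 3.14, 3.14, 3.14, 3.14].

## Interface

Orientations are given as a rotation vector (axis times angle).
In Python, from rig import bot gives the robot as it stands.
- The arm moves only by the tool carry_out, never from a script. Its argument "commands" is a list of rows, each a list of 3 entries, a list of its own where there are three numbers: the turn, a rotation vector about the tool's x, y, z in rad, then the shift along the tool's x, y, z in m, then the opening, from 0 (shut) to 1 (fully open). In form: [[[ax, ay, az], [tx, ty, tz], claw], ...]. A call has 1 to 5 rows; each row is the pose to reach, as a shift and turn from the pose measured when the call began, along the tool's axes at that moment; what a row does not reach only later rows make up. A row lasts 1/10 s, in which the tool goes at most 50 mm and 8.59 degrees, less where a joint would pass 70% of its speed; a pose out of reach is approached as far as the arm can. A call with a gripper value outside its range is refused whole. The fingers move at their own pace and stop on an object; the grip force is fixed at half the most. Time passes only in rows, so rows that repeat a pose let the fingers close. It gives the time, the measured TCP pose, the force and the opening at its end, in the units of the state.
- bot.sense(): the state, without advancing time (a new reading comes with each control period).
- bot.grab_frame(name): name is "scene" or "side" or "wrist"; returns the picture (384x512x3 uint8, red, green, blue); there is no depth.
- bot.calibration(name): a dict with "fx", "fy", "cx", "cy" (pixels), "k1" (the pictures are not rectified: a ray, as slopes to the right and down, at radius r is drawn at 1 + k1 r^2 times it, then the intrinsics apply), "view" (4x4, takes a point from world to camera coordinates); the wrist camera has in their place "mount" (4x4, takes a point from camera to tool coordinates, whose origin is the TCP and whose axes are the tool frame's). Camera axes: x right, y down, z forward; pixel columns grow to the right and rows downward; lengths in mm; the calibration is good to about 2 mm. A picture is of the moment at which its call begins: read the wrist's pose just before it. calibration takes no time and is no camera call.
- bot.hand_in(): hands the job in, once; it reports no verdict.
The state is a dict: "t": time; "joints": joint angles; "joint_vel": joint speeds; "effort": joint torques, N m; "tcp_pos": TCP position; "tool_rot": TCP orientation; "contact_force": force on the tool from outside, world axes, zero at the start; "ft_torque": the same for the moment, N m; "grip_width": finger opening in mm.
Only numpy, scipy, OpenCV 4.12 (cv2) and the standard library are available. Lean on these libraries where they do the work, as an engineer would, in place of code of your own. Each camera call takes 0.05 s, during which the arm holds its last target. There are 200 camera calls.

## Task

One broken core has been sorted out as scrap: book it by gently pressing the red key of its tally counter well past half-way down with the fingertips, without slamming it against its stop; hold it down for about a second, then let it come up and draw the hand back at least 15 cm from the key. Do not pick up, tip or shove the counter, and do not touch the yellow and green counters or the cores standing behind.

Things in the scene. Friction and masses are not known exactly. Their poses are not given: they have to be found in the camera images.
- tally_red: Loose mechanical tally counter with the red key: grey housing 76 x 56 mm on a dark base plate 84 x 64 mm (x by y), 45 mm high without its key, about 0.7 kg, standing on four rubber feet. Origin at the centre of its underside; z up, its x axis points from the key to the hood with the number drums (the hood's top, 45 mm high, is the highest part of the housing).
- red_key_top (a point): Centre of the top of the round red key, 28 mm wide, of that counter: 18 mm from the counter's middle, on the side away from the hood. Its top stands 61.5 mm above the table when up, 49.5 mm when fully down, and this point moves with it.
- red_key (a joint): Travel of the red key in m: 0 up, 0.012 fully down. It moves straight down against a spring (about 1.5 N to start, 4.5 N half-way down, 7.5 N fully down, then a hard stop; the counter counts half-way down) and comes up again when let go.
- tally_yellow: Loose mechanical tally counter with the yellow key: grey housing 76 x 56 mm on a dark base plate 84 x 64 mm (x by y), 45 mm high without its key, about 0.7 kg, standing on four rubber feet. Origin at the centre of its underside; z up, its x axis points from the key to the hood with the number drums (the hood's top, 45 mm high, is the highest part of the housing).
- yellow_key_top (a point): Centre of the top of the round yellow key, 28 mm wide, of that counter: 18 mm from the counter's middle, on the side away from the hood. Its top stands 61.5 mm above the table when up, 49.5 mm when fully down, and this point moves with it.
- yellow_key (a joint): Travel of the yellow key in m: 0 up, 0.012 fully down. It moves straight down against a spring (about 1.5 N to start, 4.5 N half-way down, 7.5 N fully down, then a hard stop; the counter counts half-way down) and comes up again when let go.
- tally_green: Loose mechanical tally counter with the green key: grey housing 76 x 56 mm on a dark base plate 84 x 64 mm (x by y), 45 mm high without its key, about 0.7 kg, standing on four rubber feet. Origin at the centre of its underside; z up, its x axis points from the key to the hood with the number drums (the hood's top, 45 mm high, is the highest part of the housing).
- green_key_top (a point): Centre of the top of the round green key, 28 mm wide, of that counter: 18 mm from the counter's middle, on the side away from the hood. Its top stands 61.5 mm above the table when up, 49.5 mm when fully down, and this point moves with it.
- green_key (a joint): Travel of the green key in m: 0 up, 0.012 fully down. It moves straight down against a spring (about 1.5 N to start, 4.5 N half-way down, 7.5 N fully down, then a hard stop; the counter counts half-way down) and comes up again when let go.
- core_broken: The broken core: sand-coloured, waisted, ragged top, 48 mm wide, 59 mm high, standing loose behind the counters. Origin at the centre of its underside.
- core_2: Sound sand core with a belly and a narrow neck, 42 mm wide, 70 mm high, standing loose behind the counters. Origin at the centre of its underside.
- core_4: Sound sand core, a plain slender cylinder 28 mm wide, 78 mm high, standing loose behind the counters. Origin at the centre of its underside.
Mind the look-alikes: they are no part of the job. Leave any purple or turquoise look-alike of the core_4 alone.

How it is judged (in metres and radians):
On the way:
1. the red key is held down by the fingers (value of joint red_key above 0.006 m and contact force between the fingers and tally_red above 0.5 N), for 0.5 s.
At the end, for the whole second after the job is handed in: After being held at least 6 mm down for 0.5 s, the red key is up (1.5 mm) and the hand over 12 cm away; the red counter stands level, at rest, within 20 mm of its start; the other two keys are up, and their counters and the cores stand upright within 10 mm of their starts (value of joint each of red_key, yellow_key, green_key below 0.0015 m and distance between the grasp point and red_key_top above 0.12 m and distance of tally_red from where it was at the start of the episode below 0.02 m and angle between each of tally_red, core_broken, core_2, core_4's own z axis and vertical below 0.1 rad and linear speed of tally_red below 0.01 m/s and distance of each of tally_yellow, tally_green, core_broken, core_2, core_4 from where it was at the start of the episode below 0.01 m); the robot touches nothing.
It fails at once if the yellow or green counter or a core is touched (over 0.5 N) (contact force between any of the fingers, the arm and tally_yellow above 0.5 N or contact force between any of the fingers, the arm and tally_green above 0.5 N or contact force between any of the fingers, the arm and core_broken above 0.5 N or contact force between any of the fingers, the arm and core_2 above 0.5 N or contact force between any of the fingers, the arm and core_4 above 0.5 N).
It fails at once if the yellow or green key is pressed (over 2 mm) (value of joint any of yellow_key, green_key above 0.002 m).
It fails at once if the red counter is lifted (over 8 mm), tipped (over 0.15 rad) or shoved (over 25 mm) (height (world z) of tally_red above 0.008 m or angle between tally_red's own z axis and vertical above 0.15 rad or distance of tally_red from where it was at the start of the episode above 0.025 m).
It fails at once if the red counter is pressed harder than 40 N (contact force between any of the fingers, the arm and tally_red above 40 N).
It fails at once if a bystander counter or core is moved over 10 mm (distance of any of tally_yellow, tally_green, core_broken, core_2, core_4 from where it was at the start of the episode above 0.01 m).
It also fails if it takes over 38 s, if anything falls off the work surface, if the arm or the gripper's body presses on something with over 40 N, if the wrist force passes 120 N, or if a joint passes its speed limit or range.

## Working session

There is one attempt and no reset: what is moved stays moved. The work goes in short steps, Python scripts to look and compute and a tool call to move; the robot and the scene stay as the last step left them, time stands still between calls to the robot, and variables do not carry over. Pictures are saved under pics/ and viewed, about 8 in all and at most 12, crops included, and the job is handed in when it is done.

Besides the shell and the picture viewer there is one more tool, called as name(argument=value, ...), one argument or row to a line, values as JSON. carry_out: Moves the arm, as the interface text tells. Its arguments: {"type":"object","properties":{"commands":{"type":"array","items":{"type":"array"}}},"required":["commands"]}

```bash
mkdir -p pics
python3 - <<'E'
from rig import bot
import cv2,numpy as np
s=bot.sense();print({k:np.round(v,3).tolist() for k,v in s.items()})
a=bot.grab_frame("scene");b=bot.grab_frame("side");w=bot.grab_frame("wrist")
for n,i in zip("abw",(a,b,w)): cv2.imwrite(f"pics/raw_{n}.png",i[:,:,::-1])
cv2.imwrite("pics/all.png",cv2.resize(np.hstack([a,b])[:,:,::-1],(800,300),interpolation=cv2.INTER_AREA))
for n in("scene","side","wrist"):print(n,{k:np.round(v,3).tolist() for k,v in bot.calibration(n).items()})
E
```

```text
{'t': 0.0, 'joints': [-0.15, 0.207, 1.543, -0.0, 1.393, -0.151], 'joint_vel': [0.001, 0.001, -0.0, 0.001, 0.002, 0.0], 'effort': [-0.0, -37.088, -28.142, 0.07, 0.036, -0.0], 'tcp_pos': [574.196, 0.122, 204.31], 'tool_rot': [-1.211, 1.211, -1.208], 'contact_force': [-0.635, 0.522, 0.527], 'ft_torque': [-0.017, -0.009, 0.035], 'grip_width': 94.094}
scene {'fx': 390.892, 'fy': 390.892, 'cx': 251.49, 'cy': 194.537, 'k1': -0.067, 'view': [[0.698, -0.716, -0.012, -474.104], [-0.361, -0.338, -0.869, 268.635], [0.618, 0.611, -0.494, 530.33], [0.0, 0.0, 0.0, 1.0]]}
side {'fx': 391.182, 'fy': 391.182, 'cx': 253.211, 'cy': 187.227, 'k1': -0.131, 'view': [[0.893, -0.45, -0.003, -566.137], [-0.231, -0.453, -0.861, 164.977], [0.386, 0.769, -0.508, 700.861], [0.0, 0.0, 0.0, 1.0]]}
wrist {'fx': 299.924, 'fy': 299.924, 'cx': 258.63, 'cy': 193.795, 'k1': 0.0, 'mount': [[0.0, 0.96, 0.281, -82.999], [-0.001, -0.281, 0.96, -180.032], [1.0, -0.0, 0.001, -0.395], [0.0, 0.0, 0.0, 1.0]]}
```

View pics/raw_a.png

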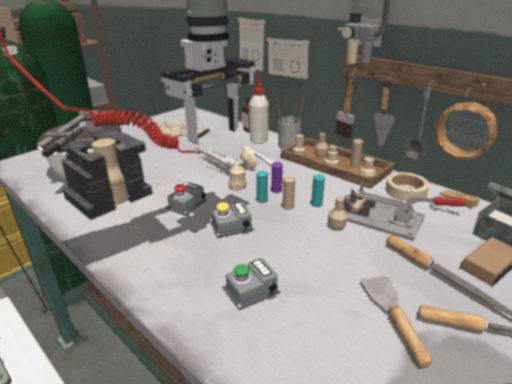

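View pics/raw_w.png

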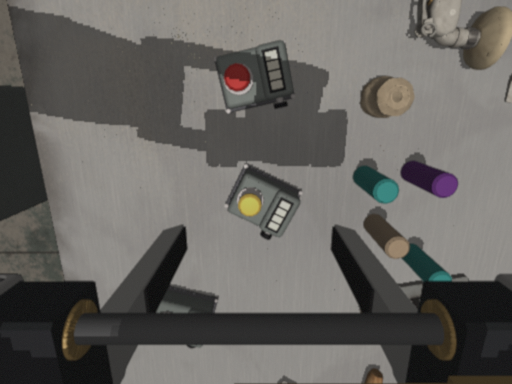

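The scene frame shows the red counter at about (186,197), with its key at (180,188). In the wrist frame the red key is at (238,78) and the yellow key at (250,205). Other red things in the scene frame are the bottle cap (259,85), the hose (130,122) and a tool handle (450,201). Only the key sits on a grey counter with number drums.

```bash
cat > h.py <<'E'
from rig import bot
import cv2,numpy as np
from scipy.spatial.transform import Rotation as R
def tool(s): return R.from_rotvec(s["tool_rot"]).as_matrix()
def ray(name,uv,s):
    c=bot.calibration(name);K=np.array([[c["fx"],0,c["cx"]],[0,c["fy"],c["cy"]],[0,0,1]])
    p=cv2.undistortPoints(np.array([[uv]],float),K,np.array([c["k1"],0,0,0.]))[0,0]
    d=np.array([p[0],p[1],1])
    if "view" in c: V=np.array(c["view"]);A=V[:3,:3].T;return -A@V[:3,3],A@d
    M=np.array(c["mount"]);T=tool(s)
    return T@M[:3,3]+s["tcp_pos"],T@M[:3,:3]@d
def plane(name,uv,s,z):
    o,d=ray(name,uv,s);return o+d*(z-o[2])/d[2]
def blobs(img,hlo,hhi,amin=25,smin=120):
    h=cv2.cvtColor(img,cv2.COLOR_RGB2HSV);H=h[:,:,0].astype(int)
    m=((H>=hlo)&(H<=hhi) if hlo<=hhi else (H>=hlo)|(H<=hhi))&(h[:,:,1]>smin)&(h[:,:,2]>70)
    n,l,st,c=cv2.connectedComponentsWithStats(m.astype(np.uint8))
    return [(c[i].round(1).tolist(),st[i].tolist()) for i in range(1,n) if st[i,4]>=amin]
E
python3 - <<'E'
from h import *
s=bot.sense();T=tool(s);print(T.round(2))
for n,f in zip(("scene","side","wrist"),"abw"):
    img=cv2.imread(f"pics/raw_{f}.png")[:,:,::-1].copy()
    for col,r in dict(red=(174,6),yel=(22,32),grn=(60,82)).items():
        for c,st in blobs(img,*r):
            p=plane(n,c,s,58)
            if 300<p[0]<900 and abs(p[1])<400: print(n,col,c,st,p.round(1))
# hood drums in wrist
for uv in [(238,78),(274,68),(250,205),(281,213),(175,300),(390,97),(376,185),(430,178),(385,235)]: print(uv,plane("wrist",uv,s,45).round())
w=cv2.imread("pics/raw_w.png");b=cv2.imread("pics/raw_b.png")
cv2.imwrite("pics/crop.png",np.hstack([cv2.resize(w[20:140,180:330],(400,320)),cv2.resize(b[100:292,60:300],(400,320))]))
E
```

```text
[[-0. -0.  1.]
 [-1.  0. -0.]
 [-0. -1. -0.]]
scene red [179.9, 187.9] [175, 185, 11, 7, 61] [549.3 104.5  58. ]
scene yel [222.3, 206.4] [217, 202, 12, 9, 82] [561.5 -28.9  58. ]
scene grn [241.5, 269.8] [235, 265, 14, 10, 111] [ 446.6 -204.3   58. ]
side red [220.7, 116.7] [208, 100, 38, 34, 381] [713.6 388.7  58. ]
side red [204.5, 163.5] [200, 160, 10, 8, 57] [551.1 102.2  58. ]
side yel [230.8, 187.0] [225, 183, 13, 9, 90] [562.7 -31.9  58. ]
side grn [211.5, 246.5] [205, 242, 14, 10, 117] [ 448.3 -205.4   58. ]
wrist red [236.7, 76.9] [224, 64, 26, 27, 544] [551.7 111.7  58. ]
wrist yel [249.4, 204.5] [239, 194, 22, 22, 389] [563.4 -25.2  58. ]
(238, 78) [552. 112.  45.]
(274, 68) [590. 122.  45.]
(250, 205) [564. -30.  45.]
(281, 213) [601. -40.  45.]
(175, 300) [ 464. -162.   45.]
(390, 97) [716.  93.  45.]
(376, 185) [711.  -5.  45.]
(430, 178) [773.   3.  45.]
(385, 235) [729. -69.  45.]
```

View pics/crop.png

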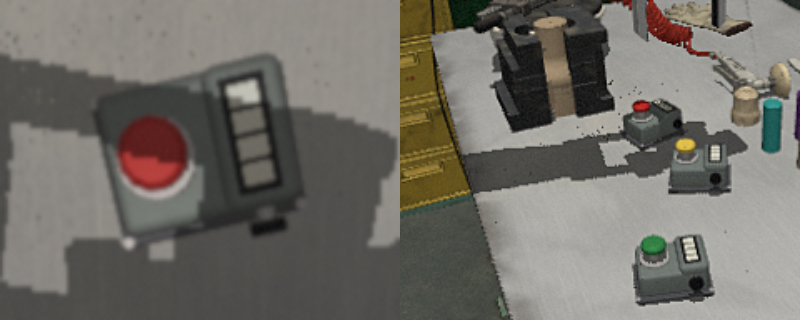

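The crop confirms the choice: a red key on a grey counter with the drums to its right, toward +x and turned about 15°. The scene and side frames put the key near (550,104), while the tilted wrist view says y=111, so I'll recheck it from above. Next I check clearance to the black mould box, then shut the fingers and move.

Run:
```python
from h import *
s=bot.sense()
for uv in [(97,213),(150,190),(115,208)]: print(uv,plane("scene",uv,s,0).round())
# side crop pix -> full: u=60+(x-400)*.6, v=100+y*.6
for x,y in [(515,130),(613,108)]: print("side",plane("side",(60+(x-400)*.6,100+y*.6),s,0).round())
p=plane("scene",(150,190),s,0)
# height of box: top-edge right above right corner
for v in (145,150,155,160):
    o,d=ray("scene",(143,v),s);k=((p[:2]-o[:2])@d[:2])/(d[:2]@d[:2]);print(v,(o+k*d).round())
```

```text
(97, 213) [397. 240.   0.]
(150, 190) [549. 244.   0.]
(115, 208) [439. 229.   0.]
side [379. 225.   0.]
side [544. 225.   0.]
145 [549. 244. 127.]
150 [547. 245. 114.]
155 [546. 246. 100.]
160 [544. 247.  87.]
```

carry_out(
  commands=[
    [[0,0,0],[0,0,0],0],
    [[0,0,0],[-0.03,0,-0.01],0],
    [[0,0,0],[-0.06,0,-0.02],0],
    [[0,0,0],[-0.08,0,-0.024],0],
    [[0,0,0],[-0.08,0,-0.024],0],
  ],
)

```text
t: 0.65
tcp_pos: [549.5, 82.3, 204.4]
tool_rot: [-1.212, 1.209, -1.205]
contact_force: [0.2, -0.6, 0.6]
grip_width: 57.4
```

carry_out(
  commands=[
    [[0,0,0],[-0.02,0,0],0],
    [[0,0,0],[-0.02,0,0],0],
    [[0,0,0],[-0.02,0,0],0],
    [[0,0,0],[-0.02,0,0],0],
  ],
)

```text
t: 1.05
tcp_pos: [549.6, 101.1, 204.3]
tool_rot: [-1.212, 1.209, -1.206]
contact_force: [0.4, 0.1, -0.4]
grip_width: 25.7
```

```bash
cat > look.py <<'E'
from h import *
import sys
s=bot.sense();print(s["t"],s["tcp_pos"],s["grip_width"],s["contact_force"])
for n in ("wrist","scene","side"):
    img=bot.grab_frame(n);cv2.imwrite(f"pics/{sys.argv[1]}_{n}.png",img[:,:,::-1])
    for c,st in blobs(img,174,6,15):
        p=plane(n,c,s,60)
        if 450<p[0]<650 and 50<p[1]<160: print(n,c,st,p.round(1))
E
python3 look.py l1
```

```text
1.05 [549.61733779 101.13686508 204.32783573] 25.658753907114914 [ 0.38915125  0.0957904  -0.43736278]
wrist [260.9, 174.1] [250, 163, 23, 23, 408] [551.6 112.   60. ]
scene [179.8, 187.9] [175, 185, 11, 7, 63] [547.1 101.6  60. ]
side [204.1, 163.5] [199, 160, 11, 8, 61] [549.   98.9  60. ]
```

View pics/l1_wrist.png

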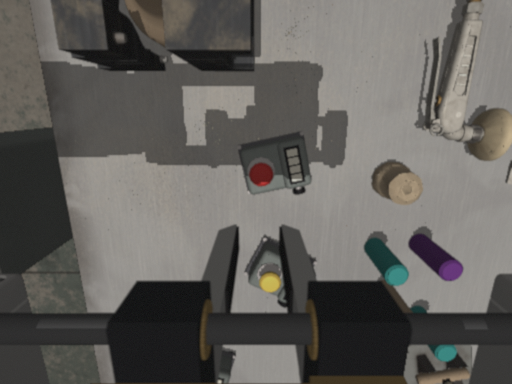

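The wrist view shows the red key at (261,174), a core at (404,186) and the yellow counter at (270,275), none of them in the way. The wrist says y=112, while scene and side say about 101 (biased by the visible dome side and ±2 mm calibration). I'll hover low at y of about 107 and compare the fingertips with the key directly.

carry_out(
  commands=[
    [[0,0,0],[-0.006,0.03,0],0],
    [[0,0,0],[-0.006,0.06,0],0],
    [[0,0,0],[-0.006,0.09,0],0],
    [[0,0,0],[-0.006,0.115,0],0],
    [[0,0,0],[-0.006,0.115,0],0],
  ],
)

```text
t: 1.7
tcp_pos: [545.6, 106.8, 85.3]
tool_rot: [-1.218, 1.217, -1.202]
contact_force: [-1.6, 0.1, -0.7]
grip_width: 0.6
```

```bash
python3 look.py l2
python3 - <<'E'
from h import *
s=bot.sense()
for n in("scene","side"):
    c=bot.calibration(n);V=np.array(c["view"]);q=V[:3,:3]@s["tcp_pos"]+V[:3,3]
    r=q[:2]/q[2];r=r*(1+c["k1"]*(r@r));print(n,"tcp px",r[0]*c["fx"]+c["cx"],r[1]*c["fy"]+c["cy"])
w=cv2.imread("pics/l2_wrist.png");a=cv2.imread("pics/l2_scene.png");b=cv2.imread("pics/l2_side.png")
f=lambda i:cv2.resize(i,(400,300),interpolation=cv2.INTER_CUBIC)
cv2.imwrite("pics/l2.png",np.vstack([np.hstack([f(w),f(a[150:225,140:240])]),np.hstack([f(b[125:200,160:260]),f(w[100:340,110:430])])]))
E
```

```text
1.7 [545.57794201 106.76838254  85.27971862] 0.5676052907624439 [-1.61017953  0.13834781 -0.6735477 ]
wrist [268.1, 214.2] [250, 200, 36, 30, 802] [551.9 114.3  60. ]
scene [179.6, 188.0] [175, 185, 10, 7, 56] [546.4 101.5  60. ]
side [204.4, 163.5] [200, 160, 10, 8, 59] [549.6  98.6  60. ]
scene tcp px 178.1418810132405 174.79566700443368
side tcp px 202.655513804547 150.77229802824885
```

View pics/l2.png

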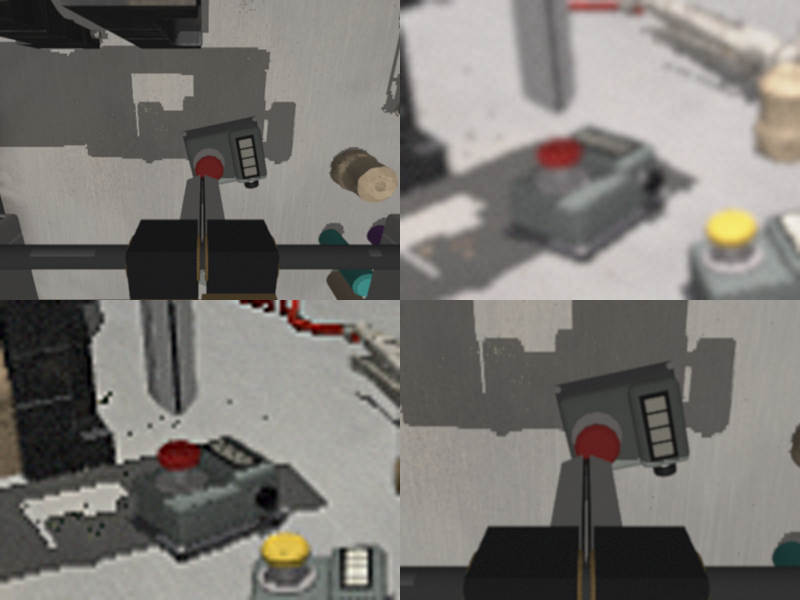

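The wrist and side tiles show the shut fingertips just above the red key. The fingertips' own pixels reveal small camera biases, and correcting for them puts the key at about (550, 109). I'll centre there and come lower.

carry_out(
  commands=[
    [[0,0,0],[-0.002,0.006,0.004],0],
    [[0,0,0],[-0.002,0.012,0.004],0],
    [[0,0,0],[-0.002,0.014,0.004],0],
    [[0,0,0],[-0.002,0.014,0.004],0],
    [[0,0,0],[-0.002,0.014,0.004],0],
  ],
)

```text
t: 2.35
tcp_pos: [554.3, 109.3, 76.7]
tool_rot: [-1.21, 1.209, -1.207]
contact_force: [-0.4, -0.4, 0.3]
grip_width: 0.8
```

```bash
python3 look.py l3
python3 - <<'E'
from h import *
w=cv2.imread("pics/l3_wrist.png");a=cv2.imread("pics/l3_scene.png");b=cv2.imread("pics/l3_side.png")
f=lambda i:cv2.resize(i,(400,300),interpolation=cv2.INTER_CUBIC)
cv2.imwrite("pics/l3.png",np.vstack([np.hstack([f(w[160:280,180:340]),f(a[165:210,150:210])]),np.hstack([f(b[140:185,175:235]),f(w)])]))
E
```

```text
2.35 [554.33551418 109.25777433  76.71227614] 0.796300703706168 [-0.42599902 -0.39243132  0.2882428 ]
wrist [254.1, 217.7] [236, 207, 38, 24, 585] [550.9 117.3  60. ]
scene [179.6, 187.9] [175, 185, 10, 7, 57] [546.7 101.9  60. ]
side [204.3, 163.6] [199, 160, 11, 8, 60] [549.2  98.2  60. ]
```

View pics/l3.png

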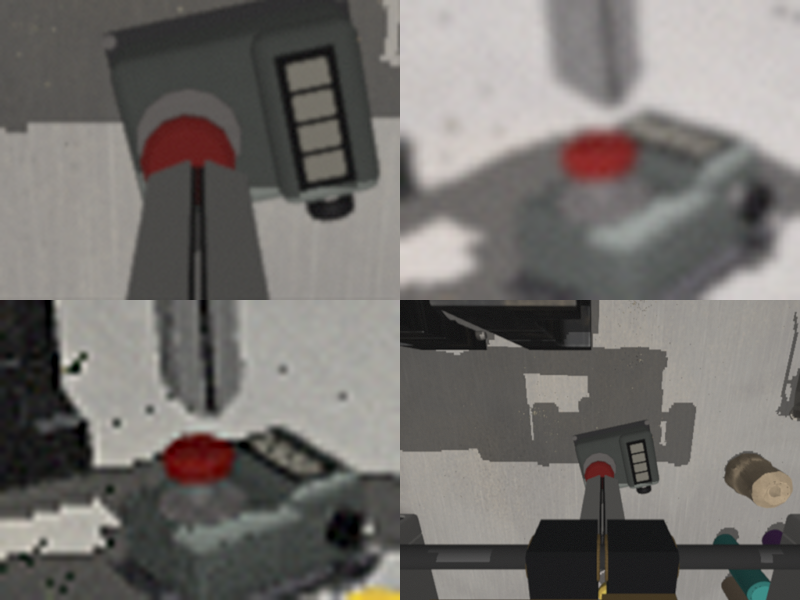

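The tip is about 3 mm to the +x side and about 1 mm short in y. I'll correct that while lowering to just above the key top.

carry_out(
  commands=[
    [[0,0,0],[-0.001,0.004,-0.003],0],
    [[0,0,0],[-0.001,0.008,-0.003],0],
    [[0,0,0],[-0.001,0.012,-0.003],0],
    [[0,0,0],[-0.001,0.013,-0.003],0],
    [[0,0,0],[-0.001,0.013,-0.003],0],
  ],
)

```text
t: 3.0
tcp_pos: [551.2, 110.2, 63.4]
tool_rot: [-1.21, 1.209, -1.207]
contact_force: [0.2, -0.3, -0.4]
grip_width: 0.4
```

carry_out(
  commands=[
    [[0,0,0],[0,0.001,0],0],
    [[0,0,0],[0,0.002,0],0],
    [[0,0,0],[0,0.003,0],0],
    [[0,0,0],[0,0.004,0],0],
    [[0,0,0],[0,0.004,0],0],
  ],
)

```text
t: 3.5
tcp_pos: [551.4, 110.2, 59.6]
tool_rot: [-1.21, 1.209, -1.207]
contact_force: [-0.7, 0.0, 2.5]
grip_width: 0.5
```

Contact force is 2.5 N at z=59.6, which matches the spring at about 2 mm of travel. I'll continue slowly.

carry_out(
  commands=[
    [[0,0,0],[0,0.001,0],0],
    [[0,0,0],[0,0.002,0],0],
    [[0,0,0],[0,0.003,0],0],
    [[0,0,0],[0,0.004,0],0],
    [[0,0,0],[0,0.004,0],0],
  ],
)

```text
t: 4.0
tcp_pos: [551.4, 110.2, 55.7]
tool_rot: [-1.21, 1.209, -1.207]
contact_force: [-1.4, 0.2, 5.3]
grip_width: 0.3
```

carry_out(
  commands=[
    [[0,0,0],[0,0.001,0],0],
    [[0,0,0],[0,0.002,0],0],
    [[0,0,0],[0,0.0025,0],0],
    [[0,0,0],[0,0.0025,0],0],
    [[0,0,0],[0,0.0025,0],0],
  ],
)

```text
t: 4.5
tcp_pos: [551.4, 110.2, 53.4]
tool_rot: [-1.21, 1.209, -1.207]
contact_force: [-1.9, -0.3, 6.5]
grip_width: 0.6
```

Travel is about 8 to 9 mm at 6.5 N, short of the stop. Hold for about 1 s.

carry_out(
  commands=[
    [[0,0,0],[0,0,0],0],
    [[0,0,0],[0,0,0],0],
    [[0,0,0],[0,0,0],0],
    [[0,0,0],[0,0,0],0],
    [[0,0,0],[0,0,0],0],
  ],
)

```text
t: 5.0
tcp_pos: [551.4, 110.2, 53.5]
tool_rot: [-1.21, 1.209, -1.207]
contact_force: [-1.8, -0.3, 5.9]
grip_width: 0.4
```

```bash
python3 look.py l4
python3 - <<'E'
from h import *
a=cv2.imread("pics/l4_scene.png");b=cv2.imread("pics/l4_side.png")
f=lambda i:cv2.resize(i,(400,300),interpolation=cv2.INTER_CUBIC)
cv2.imwrite("pics/l4.png",np.hstack([f(a[165:210,150:210]),f(b[140:185,175:235])]))
E
```

```text
5.0 [551.42767778 110.21909584  53.52186413] 0.4412771395767438 [-1.8044644  -0.28623035  5.90485661]
wrist [259.0, 221.4] [241, 215, 37, 14, 286] [551.4 124.6  60. ]
scene [179.3, 191.8] [175, 189, 10, 6, 41] [535.1  87.4  60. ]
side [204.4, 167.3] [200, 165, 10, 6, 46] [542.5  79.6  60. ]
```

View pics/l4.png

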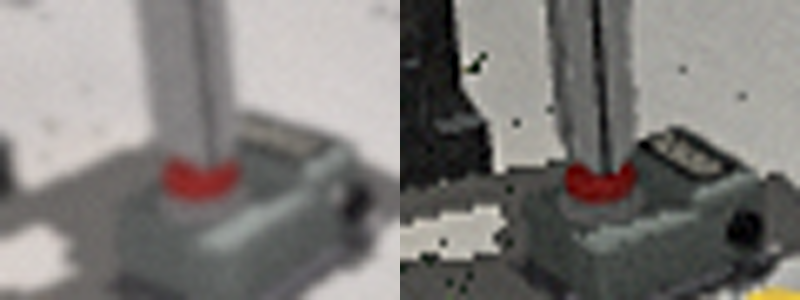

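carry_out(
  commands=[
    [[0,0,0],[0,0,0],0],
    [[0,0,0],[0,0,0],0],
    [[0,0,0],[0,0,0],0],
    [[0,0,0],[0,0,0],0],
  ],
)

```text
t: 5.55
tcp_pos: [551.4, 110.2, 53.7]
tool_rot: [-1.21, 1.209, -1.207]
contact_force: [-1.4, -1.0, 5.9]
grip_width: 0.3
```

Both views show the fingertips on the key, which is well down, and the counter level. Now release slowly and withdraw straight up.

carry_out(
  commands=[
    [[0,0,0],[0,-0.003,0],0],
    [[0,0,0],[0,-0.006,0],0],
    [[0,0,0],[0,-0.01,0],0],
    [[0,0,0],[0,-0.02,0],0],
    [[0,0,0],[0,-0.04,0],0],
  ],
)

```text
t: 6.05
tcp_pos: [549.7, 110.1, 92.4]
tool_rot: [-1.213, 1.212, -1.205]
contact_force: [0.2, 0.2, 0.2]
grip_width: 0.7
```

carry_out(
  commands=[
    [[0,0,0],[0,-0.03,0],0],
    [[0,0,0],[0,-0.06,0],0],
    [[0,0,0],[0,-0.09,0],0],
    [[0,0,0],[0,-0.12,0],0],
    [[0,0,0],[0,-0.15,0],0],
  ],
)

```text
t: 6.55
tcp_pos: [550.3, 110.0, 244.0]
tool_rot: [-1.213, 1.211, -1.205]
contact_force: [1.1, -1.3, -0.4]
grip_width: 0.1
```

carry_out(
  commands=[
    [[0,0,0],[0,-0.01,0],0],
    [[0,0,0],[0,-0.01,0],0],
    [[0,0,0],[0,-0.01,0],0],
    [[0,0,0],[0,-0.01,0],0],
  ],
)

```text
t: 6.95
tcp_pos: [549.0, 110.0, 251.6]
tool_rot: [-1.216, 1.214, -1.204]
contact_force: [0.3, -0.2, -0.0]
grip_width: 0.7
```

```bash
python3 look.py l5
python3 - <<'E'
from h import *
for n in("scene","side"):
    o=cv2.imread(f"pics/raw_{'a' if n=='scene' else 'b'}.png")
    i=cv2.imread(f"pics/l5_{n}.png")
    for col,r in dict(yel=(22,32),grn=(60,82)).items():
        print(n,col,[c for c,_ in blobs(o[:,:,::-1].copy(),*r,60)],[c for c,_ in blobs(i[:,:,::-1].copy(),*r,60)])
cv2.imwrite("pics/l5.png",cv2.imread("pics/l5_scene.png"))
E
```

```text
6.95 [548.99232824 109.97463576 251.57573181] 0.6956316199998717 [ 0.30063995 -0.23901771 -0.00279337]
wrist [262.2, 172.9] [253, 163, 20, 20, 309] [551.8 111.9  60. ]
scene [179.3, 187.8] [174, 185, 12, 7, 68] [546.5 102.8  60. ]
side [204.2, 163.2] [199, 160, 11, 8, 64] [549.7 100.3  60. ]
scene yel [[10.6, 237.9], [222.3, 206.4]] [[7.1, 215.4], [222.3, 206.6], [13.4, 255.1]]
scene grn [[37.9, 13.1], [241.5, 269.8]] [[38.4, 12.9], [241.4, 269.8]]
side yel [[41.6, 117.6], [80.1, 20.1], [83.7, 98.4], [230.8, 187.0]] [[41.7, 117.5], [80.1, 19.0], [84.0, 102.3], [230.9, 187.2]]
side grn [[211.5, 246.5]] [[211.4, 246.5]]
```

View pics/l5.png

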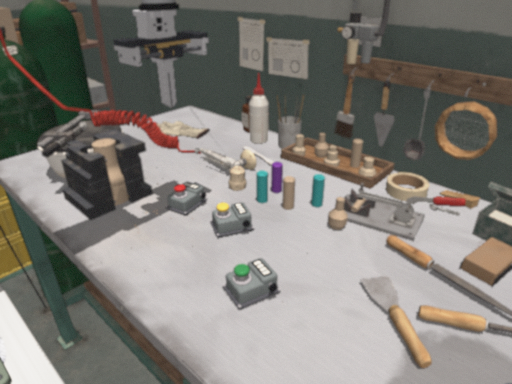

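The red key is back at its starting pixel, the other counters and cores are where they were, and the hand is clear.

```bash
python3 -c "
from rig import bot
print(bot.hand_in())"
```

```text
the job is handed in; nothing more can be done
None
```

I pressed the red key with the shut fingertips to about 8–9 mm of its 12 mm travel, at about 6 N and short of its stop. I held it down for about 1 s, then released it slowly. The hand then went straight up, leaving the fingertips about 190 mm above the key. The job is handed in; no verdict was reported.

**Last checks:**
- **Red key:** it is back up, within 1 px of its starting pixel in the scene and side views.
- **Yellow and green keys:** both are unmoved, within about 0.2 px.
- **Cores:** they look unmoved and upright in the final scene picture, judged by eye only.
- **Contact:** the force on the tool is about zero after withdrawing.

**Disagreement:** the cameras differed on the key's y position, 112 mm from the wrist against about 101 mm from scene and side. I settled on 110 mm by comparing the fingertips with the key up close. The force during the press matched the key's spring.

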